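Build a test-sieve stack on the shaker

ROBOT

A 6-joint arm with a two-finger parallel gripper is mounted at the origin on a cart in front of the work surface, level with it; the furniture and walls round the work are solid. World frame = base frame: x ahead of the robot, y to its left, z up, the work surface at z = 0. Lengths are in m, angles in rad, forces in N, time in s.
With the tool pointing down it reaches from about 0.375 to 0.9 m from the base axis. Payload 3.1 kg.
Tool frame: the origin (TCP) lies at the very end of the fingers, on their centre line; the grasp point (between the pads) lies 19 mm behind it; z points along the fingers, y is the line along which they close (so a half turn about z gives the same grasp; the last joint's range is limited). The gripper opens to 85 mm and grips with 20 to 120 N. Pads are 22 mm wide; open, the fingers measure 114 mm over their backs; the gripper's body (76 mm by 85 mm) begins 54 mm behind the grasp point. The pads swing forward as they close: fully open they stand 13 mm farther back than shut.
Start: joints at [1.159, 0.527, 1.433, -0, 1.181, -0.178], TCP at [0.144, 0.608, 0.231] pointing down, gripper open.
Joint ranges: [-3.08, 3.08], [-0.75, 2.2], [0.22, 2.44], [-1.43, 4.57], [0, 2.65], [-2.85, 2.85]. Speed limits (rad/s): [2.79, 2.79, 3.14, 3.14, 3.14, 3.14].

INTERFACE

Orientations are given as a unit quaternion [x, y, z, w].
In Python, from station import manip gives the robot as it stands.
- The arm moves only by the shell command python3 -m handwheel 'ROWS' [FORCE]. ROWS is JSON, a list of rows, each a list of 7 numbers: the shift along the world's x, y, z in mm, then the turn, a rotation vector about the world's x, y, z in degrees, then the opening, from 0 (shut) to 1 (fully open). A call has exactly 10 rows; each row shifts and turns the commanded pose from where the row before left it; what a row does not reach is not made up. A row lasts 1/8 s, in which the tool goes at most 62.5 mm and 10.7 degrees, less where a joint would pass 70% of its speed; a pose out of reach is approached as far as the arm can. A call is refused whole if a number of a shift passes 62.5 or a number of a turn 10.7, either way. A call with a gripper value outside its range is refused whole. The fingers move at their own pace and stop on an object; FORCE is the grip in N (left out, the last holds). Time passes only in rows, so rows that do not move let the fingers close, or fill a call up. It gives the time, the measured TCP pose, the force, the opening and the grip force at its end, in the units of the state.
- manip.sense(): the state, without advancing time (a new reading comes with each control period).
- manip.snapshot(name): name is "scene" or "top" or "wrist"; returns the picture (384x512x3 uint8, red, green, blue); there is no depth.
- manip.get_calibration(name): a dict with "K" (3x3 intrinsics, pixels), "k1" (the pictures are not rectified: a ray, as slopes to the right and down, at radius r is drawn at 1 + k1 r^2 times it, then the intrinsics apply), "rvec" (rotation vector, rad) and "tvec" (3), from world to camera coordinates, as OpenCV has them. Camera axes: x right, y down, z forward; pixel columns grow to the right and rows downward; lengths in m; the calibration is good to about 2 mm. A picture is of the moment at which its call begins: read the wrist's pose just before it. get_calibration takes no time and is no camera call; for the wrist camera it gives the pose at the moment of the call.
- manip.sign_off(): hands the job in; it is judged then, once.
The state is a dict: "t": time; "q": joint angles; "qd": joint speeds; "tau": joint torques, N m; "tcp_pos": TCP position; "tool_rot": TCP orientation; "force": force on the tool from outside, world axes, zero at the start; "ft_torque": the same for the moment, N m; "finger_gap": opening from 0.0 (shut) to 1.0 (fully open); "gripper_force": force on a finger pad.
Only numpy, scipy, OpenCV 4.12 (cv2) and the standard library are available. Lean on these libraries where they do the work, as an engineer would, in place of code of your own. Each camera call takes 0.05 s, during which the arm holds its last target. There are 200 camera calls.

TASK

Build up the sieve stack on the receiver pan of the small shaker: the fine-mesh sieve goes at the bottom, the medium sieve on that, the coarse sieve on that, and the lid on top, each seated level and fully home in the one below. Leave the reagent bottle and the petri dish standing where they are.

Things in the scene. Friction and masses are not known exactly. Their poses are not given: they have to be found in the camera images.
- shaker: Small grey sieve shaker fixed to the bench: a square base 100 x 100 mm, 30 mm high, with a black control knob, and on its centre a steel receiver pan (open cup, 58 mm outside, 53 inside, 20 deep). The rim of the pan is 54 mm above the bench. Origin on the bench under the centre of base and pan, z up.
- sieve_fine: Fine sieve, loose, lowest of three: 32 mm high in all, 24 mm of it the frame; close wire mesh of 2.5 mm pitch that looks almost like a grey sheet. Frame: steel tube, 58 mm outside, 53 inside, open on top; under it a skirt 48 mm across, 8 mm high, foot tapered to 43, that drops into the mouth below till the frame rests on that rim. Origin: centre of underside, z up. Seated: 46 mm above the shaker's origin. 0.12 kg.
- sieve_medium: Medium sieve, loose: 44 mm high in all, 36 mm of it the frame; wire mesh of 8 mm pitch. Frame: steel tube, 58 mm outside, 53 inside, open on top; under it a skirt 48 mm across, 8 mm high, foot tapered to 43, that drops into the mouth below till the frame rests on that rim. Origin: centre of underside, z up. Seated: 24 mm above the fine sieve's origin. 0.15 kg.
- sieve_coarse: Coarse sieve, loose, tallest of three: 56 mm high in all, 48 mm of it the frame; open mesh of a few thick wires at 16 mm pitch. Frame: steel tube, 58 mm outside, 53 inside, open on top; under it a skirt 48 mm across, 8 mm high, foot tapered to 43, that drops into the mouth below till the frame rests on that rim. Origin: centre of underside, z up. Seated: 36 mm above the medium sieve's origin. 0.18 kg.
- lid: Steel lid, loose: the same skirt (48 mm across, 8 mm high) below a disc of 58 mm diameter and 6 mm thickness, with a round black knob on top, 24 mm in diameter; the knob reaches from 14 to 40 mm above the underside (straight from 21 to 38). Origin: centre of underside, z up. Seated: 48 mm above the coarse sieve's origin. 0.1 kg.
- reagent_bottle: Bystander: small white-bodied reagent bottle with a red cap, 47 mm in diameter, 95 mm high, loose. Origin at the centre of its underside. To be left where it stands.
- petri_dish: Bystander: flat round petri dish with lid, 62 mm in diameter, 15 mm high, loose. Origin at the centre of its underside. To be left where it lies.

How it is judged:
By the outcome, as a careful person would: the job done as asked, in the order asked, and still so for the second after the job is handed in, with the robot touching nothing.
It also fails if it takes over 136 s, if anything falls off the work surface, if the arm or the gripper's body presses on something with over 40 N, if the wrist force passes 120 N, or if a joint passes its speed limit or range.

## Working session

There is one attempt and no reset: what is moved stays moved. The work goes in short steps, Python scripts to look and compute and a shell command to move; the robot and the scene stay as the last step left them, time stands still between calls to the robot, and variables do not carry over. Pictures are saved under pics/ and viewed, at most 14 in all, crops included, and the job is handed in when it is done.

```bash
mkdir -p pics; cat > h.py <<'E'
import numpy as np,cv2
from station import manip
def snap(n,f):
    c=manip.get_calibration(n); im=manip.snapshot(n); cv2.imwrite('pics/'+f,im[:,:,::-1]); return im,c
def ray(c,u,v):
    K=np.array(c['K']);d=np.array([(u-K[0,2])/K[0,0],(v-K[1,2])/K[1,1]])
    s=d.copy()
    for _ in range(20): s=d/(1+c['k1']*(s@s))
    R=cv2.Rodrigues(np.array(c['rvec'],float))[0]
    return -R.T@np.array(c['tvec']).ravel(), R.T@np.r_[s,1]
def at(c,u,v,z):
    o,d=ray(c,u,v); return (o+d*(z-o[2])/d[2]).round(4)
def proj(c,P):
    R=cv2.Rodrigues(np.array(c['rvec'],float))[0]
    p=R@np.array(P,float)+np.array(c['tvec']).ravel(); s=p[:2]/p[2]; s=s*(1+c['k1']*(s@s))
    K=np.array(c['K']); return np.array([K[0,0]*s[0]+K[0,2],K[1,1]*s[1]+K[1,2]])
E
python3 - <<'E'
from h import *
s=manip.sense();print(s['t'],s['tool_rot'],s['finger_gap'])
a,c=snap('top','t0.png');b,d=snap('scene','s0.png')
print(c,d)
E
```

```text
0.0 [ 1.16155135e-01  9.93230487e-01 -1.04185526e-03 -3.14431461e-04] 0.9992154670623692
{'K': array([[389.3734343 ,   0.        , 255.14375401],
       [  0.        , 389.3734343 , 193.52713136],
       [  0.        ,   0.        ,   1.        ]]), 'k1': -0.07213868471773024, 'rvec': array([ 2.12720686, -2.13105732,  0.15753134]), 'tvec': array([0.01321357, 0.55128405, 0.91801684])} {'K': array([[364.44996955,   0.        , 249.58532175],
       [  0.        , 364.44996955, 192.05553663],
       [  0.        ,   0.        ,   1.        ]]), 'k1': -0.06327809639596914, 'rvec': array([ 0.18894365, -2.93848857,  0.99429218]), 'tvec': array([0.54431629, 0.07709077, 1.19153121])}
```

View pics/t0.png

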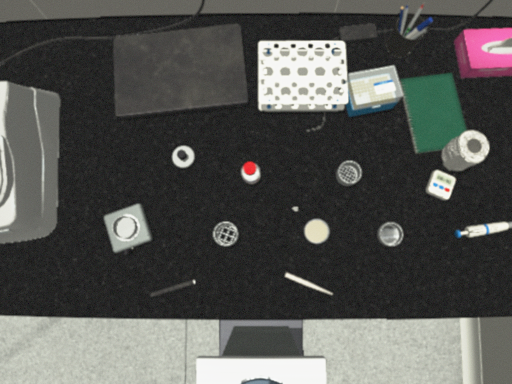

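View pics/s0.png

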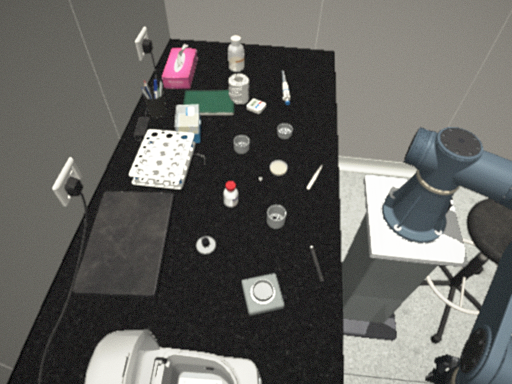

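Top view: pan ~(126,228), lid (182,156), coarse (226,234), medium (348,173), fine (390,234), bottle (251,172), dish (317,231). Next I'll zoom in on these for the centres.

```bash
python3 - <<'E'
from h import *
im=cv2.imread('pics/t0.png');c=manip.get_calibration('top')
L=[('shaker',126,228,.054),('lid',182,156,.014),('coarse',226,234,.056),('med',348,173,.044),('fine',390,234,.032),('bot',251,172,.09),('petri',317,231,.015)]
t=[]
for n,u,v,z in L:
    print(n,at(c,u,v,z))
    k=cv2.resize(im[v-22:v+22,u-22:u+22],(264,264),interpolation=cv2.INTER_CUBIC)
    p=at(c,u,v,z)
    for zz,col in ((z,(0,255,0)),):
        a=np.linspace(0,2*np.pi,60)
        q=np.array([proj(c,[p[0]+.029*np.cos(x),p[1]+.029*np.sin(x),z]) for x in a])
        cv2.polylines(k,[((q-[u-22,v-22]+.5)*6).astype(int)],True,col,1)
    t.append(k)
t.append(t[0]*0)
cv2.imwrite('pics/z0.png',cv2.resize(np.vstack([np.hstack(t[:4]),np.hstack(t[4:])]),(800,400)))
E
```

```text
shaker [0.4653 0.3285 0.054 ]
lid [0.6564 0.2038 0.014 ]
coarse [0.4509 0.0823 0.056 ]
med [ 0.6028 -0.22    0.044 ]
fine [ 0.4509 -0.3215  0.032 ]
bot [0.5959 0.0214 0.09  ]
petri [ 0.4604 -0.1427  0.015 ]
```

View pics/z0.png

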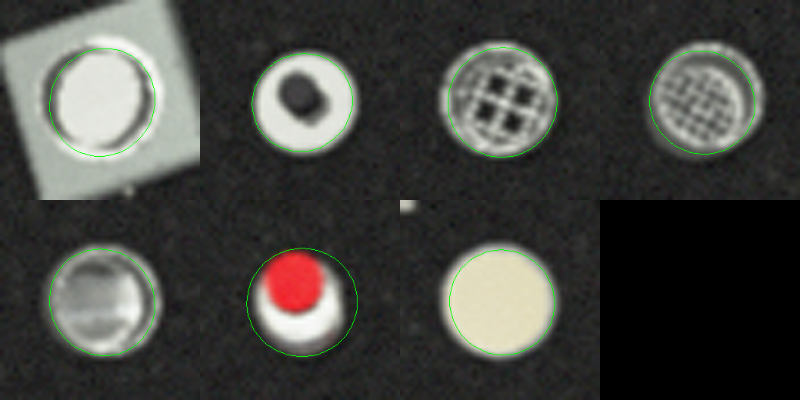

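```bash
python3 -m handwheel '[[40,-35,0,0,0,0,1],[40,-35,0,0,0,0,1],[40,-35,0,0,0,0,1],[40,-35,0,0,0,0,1],[40,-35,0,0,0,0,1],[40,-35,0,0,0,0,1],[40,-35,0,0,0,0,1],[41,-35,0,0,0,0,1],[0,0,0,0,0,0,1],[0,0,0,0,0,0,1]]'
python3 - <<'E'
from h import *
a,c=snap('wrist','w0.png');s=manip.sense();np.save('w0.npy',c,allow_pickle=True)
print(s['tcp_pos'],s['tool_rot'],c)
E
```

```text
t: 1.35
tcp_pos: [0.4645, 0.3279, 0.2308]
tool_rot: [0.117, 0.993, -0.0, -0.001]
force: [-0.5, -0.5, -1.2]
finger_gap: 1.001
gripper_force: 0.0
[0.46397927 0.32842779 0.23089873] [ 1.15897382e-01  9.93260824e-01 -2.21479707e-04 -8.26432989e-04] {'K': array([[330.01340379,   0.        , 257.4200704 ],
       [  0.        , 330.01340379, 188.40177157],
       [  0.        ,   0.        ,   1.        ]]), 'k1': -0.08212414418420277, 'rvec': array([-2.28874793, -1.80778715, -0.24967292]), 'tvec': array([-0.42670181, -0.39778222,  0.27539625])}
```

View pics/w0.png

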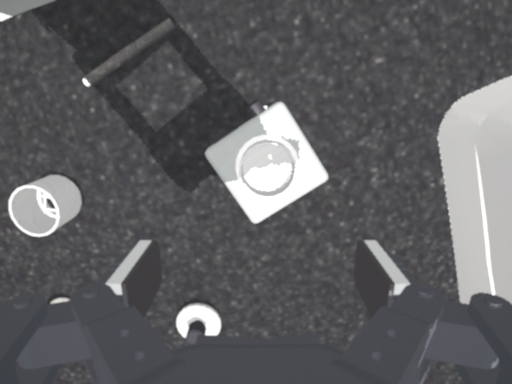

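The wrist view shows the pan rim around (267,166), the coarse sieve rim at (34,211) and the lid at (198,320). I'll fit the projected rim circles numerically.

```bash
cat >> h.py <<'E'
def fit(im,c,x,y,z,r=.029,span=.008,mode='out'):
    "centre of a circle of radius r at height z: brightest->darker step across the projected rim"
    g=cv2.GaussianBlur(cv2.cvtColor(im,cv2.COLOR_RGB2GRAY),(0,0),0.8).astype(np.float32)
    a=np.linspace(0,2*np.pi,90,endpoint=False);best=[]
    def ring(x,y,rr):
        q=np.array([proj(c,[x+rr*np.cos(t),y+rr*np.sin(t),z]) for t in a],np.float32)
        return cv2.remap(g,q[None,:,0].copy(),q[None,:,1].copy(),cv2.INTER_LINEAR)[0]
    def cost(p): # rim band bright, just outside dark (saturated per sample)
        d=ring(*p,r-.00125)-ring(*p,r+.0015)
        return -np.mean(np.clip(d,-40,40))
    from scipy.optimize import brute,fmin
    p=brute(cost,((x-span,x+span),(y-span,y+span)),Ns=17,finish=fmin)
    return p.round(4),round(-cost(p),1)
def overlay(im,c,pts,f,box=None,k=1):
    o=cv2.resize(im[:,:,::-1],None,fx=k,fy=k,interpolation=cv2.INTER_CUBIC)
    for x,y,z,r in pts:
        q=np.array([proj(c,[x+r*np.cos(t),y+r*np.sin(t),z]) for t in np.linspace(0,6.3,80)])
        cv2.polylines(o,[(k*(q+.5)).astype(int)],True,(0,0,255),1)
    if box: u,v,w,h=[k*b for b in box];o=o[v:v+h,u:u+w]
    cv2.imwrite('pics/'+f,o)
E
python3 - <<'E'
from h import *
c=np.load('w0.npy',allow_pickle=True).item();im=cv2.imread('pics/w0.png')[:,:,::-1].copy()
ct=manip.get_calibration('top');it=cv2.imread('pics/t0.png')[:,:,::-1].copy()
print('wrist guess',at(c,267,166,.054),at(c,34,211,.056),at(c,198,320,.014))
P=[]
for n,x,y,z in [('pan',.465,.3285,.054),('coarse',.451,.082,.056),('lid',.656,.204,.014)]:
    p,s=fit(im,c,x,y,z);P.append((*p,z,.029));print(n,'w',p,s,'t',fit(it,ct,x,y,z))
for n,x,y,z in [('med',.603,-.22,.044),('fine',.451,-.3215,.032)]: print(n,fit(it,ct,x,y,z))
overlay(im,c,P,'o0.png',(0,80,330,260),2)
E
```

```text
wrist guess [0.4659 0.3374 0.054 ] [0.4548 0.0866 0.056 ] [0.6515 0.2044 0.014 ]
pan w [0.4622 0.3369] 16.5 t (array([0.4658, 0.3223]), np.float32(14.7))
coarse w [0.454 0.086] 40.0 t (array([0.4527, 0.0848]), np.float32(38.3))
lid w [0.6552 0.2021] 32.4 t (array([0.654, 0.201]), np.float32(40.0))
med (array([ 0.6066, -0.2238]), np.float32(34.8))
fine (array([ 0.4522, -0.324 ]), np.float32(35.3))
```

View pics/o0.png

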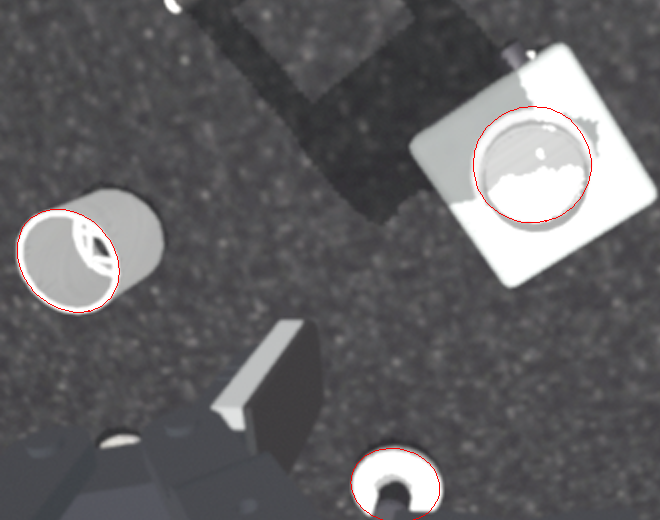

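The coarse and lid fits line up, but the pan fit is poor because of glare. I'll use the base corners at z=30 mm instead: crop (562,42), (657,194), (512,289), (410,148).

```bash
python3 - <<'E'
from h import *
c=np.load('w0.npy',allow_pickle=True).item();im=cv2.imread('pics/w0.png')[:,:,::-1].copy()
C=np.array([at(c,u/2,v/2+80,.03) for u,v in [(562,42),(657,194),(512,289),(410,148)]]);print(C,C.mean(0),np.linalg.norm(np.diff(C,axis=0),axis=1))
x,y=C.mean(0)[:2]
overlay(im,c,[(x,y,.054,.029),(x,y,.054,.0265),(x,y,.030,.029)],'o1.png',(190,90,150,140),4)
E
```

```text
[[0.4089 0.3658 0.03  ]
 [0.4979 0.3985 0.03  ]
 [0.5329 0.3101 0.03  ]
 [0.4433 0.2764 0.03  ]] [0.47075 0.3377  0.03   ] [0.09481714 0.0950766  0.095728  ]
```

View pics/o1.png

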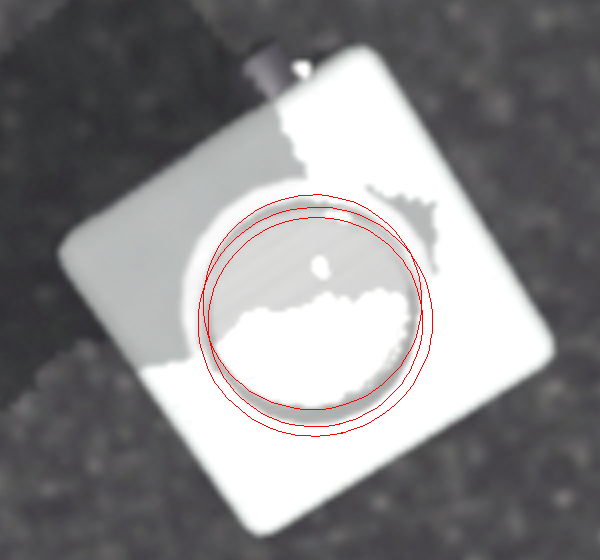

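```bash
python3 -m handwheel '[[0,-40,0,0,0,0,1],[0,-60,0,0,0,0,1],[0,-60,0,0,0,0,1],[0,-60,0,0,0,0,1],[0,-60,0,0,0,0,1],[0,-60,0,0,0,0,1],[0,-60,0,0,0,0,1],[0,-60,0,0,0,0,1],[0,-60,0,0,0,0,1],[0,-60,0,0,0,0,1]]' >/dev/null
python3 -m handwheel '[[0,-40,-20,0,0,0,1],[-6,-32,-20,0,0,0,1],[-6,0,-20,0,0,0,1],[0,0,-20,0,0,0,1],[0,0,-10,0,0,0,1],[0,0,0,0,0,0,1],[0,0,0,0,0,0,1],[0,0,0,0,0,0,1],[0,0,0,0,0,0,1],[0,0,0,0,0,0,1]]'
python3 - <<'E'
from h import *
im,c=snap('wrist','w1.png');s=manip.sense()
print(s['t'],s['tcp_pos'],s['tool_rot'])
p,q=fit(im,c,.4522,-.324,.032);print(p,q);r,q=fit(im,c,.6066,-.2238,.044);print(r,q)
overlay(im,c,[(*p,.032,.029),(*r,.044,.029)],'o2.png')
E
```

```text
t: 3.9
tcp_pos: [0.4532, -0.324, 0.1416]
tool_rot: [0.116, 0.993, -0.0, 0.0]
force: [-0.4, -0.5, 0.0]
finger_gap: 1.002
gripper_force: 0.0
3.95 [ 0.45317285 -0.3239633   0.14151403] [ 1.16184282e-01  9.93227659e-01 -1.04060483e-04  1.41465053e-04]
[ 0.4522 -0.324 ] 40.0
[ 0.6085 -0.2249] 1.5
```

View pics/o2.png

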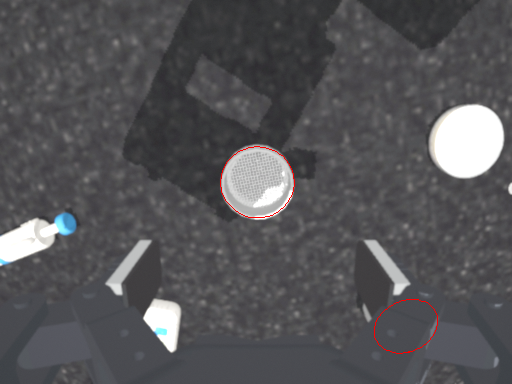

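Fine sieve sits at (257,183), fit (0.452,-0.324), and the tool is within 1 mm of it. I'll descend and grip.

```bash
python3 -m handwheel '[[-1,0,-30,0,0,0,1],[0,0,-30,0,0,0,1],[0,0,-30,0,0,0,1],[0,0,-30,0,0,0,1],[0,0,-17,0,0,0,1],[0,0,0,0,0,0,0.5],[0,0,0,0,0,0,0.4],[0,0,0,0,0,0,0.4],[0,0,0,0,0,0,0.4],[0,0,0,0,0,0,0.4]]' 50
python3 -m handwheel '[[0,0,0,0,0,0,0.4],[0,0,0,0,0,0,0.4],[0,0,20,0,0,0,0.4],[0,0,40,0,0,0,0.4],[0,0,50,0,0,0,0.4],[0,0,50,0,0,0,0.4],[0,0,0,0,0,0,0.4],[0,0,0,0,0,0,0.4],[0,0,0,0,0,0,0.4],[0,0,0,0,0,0,0.4]]'
python3 - <<'E'
from h import *
im,c=snap('wrist','w2.png')
E
```

```text
t: 5.2
tcp_pos: [0.4526, -0.3243, 0.0052]
tool_rot: [0.116, 0.993, -0.001, 0.001]
force: [-0.9, 0.5, 5.3]
finger_gap: 0.661
gripper_force: 53.5
t: 6.45
tcp_pos: [0.4515, -0.3232, 0.1627]
tool_rot: [0.116, 0.993, 0.001, -0.001]
force: [0.4, 0.0, -0.5]
finger_gap: 0.659
gripper_force: 53.4
```

View pics/w2.png

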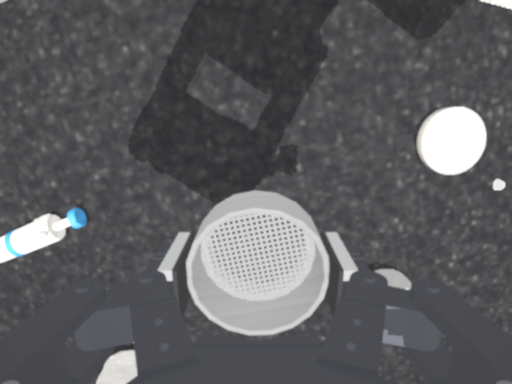

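The fine sieve is held, rim ellipse around (258,262). I'll check whether it is level and centred in the fingers.

```bash
python3 - <<'E'
from h import *
s=manip.sense();c=manip.get_calibration('wrist');p=s['tcp_pos']
im=cv2.imread('pics/w2.png')[:,:,::-1].copy()
z=p[2]+.0268;print(p,fit(im,c,p[0],p[1],z,.029,.006))
overlay(im,c,[(p[0],p[1],z,.029),(p[0],p[1],z,.0265),(p[0],p[1],z-.024,.0265)],'o3.png',(150,160,210,190),3)
E
```

```text
[ 0.45164693 -0.32338806  0.16298106] (array([ 0.4528, -0.3236]), np.float32(39.0))
```

View pics/o3.png

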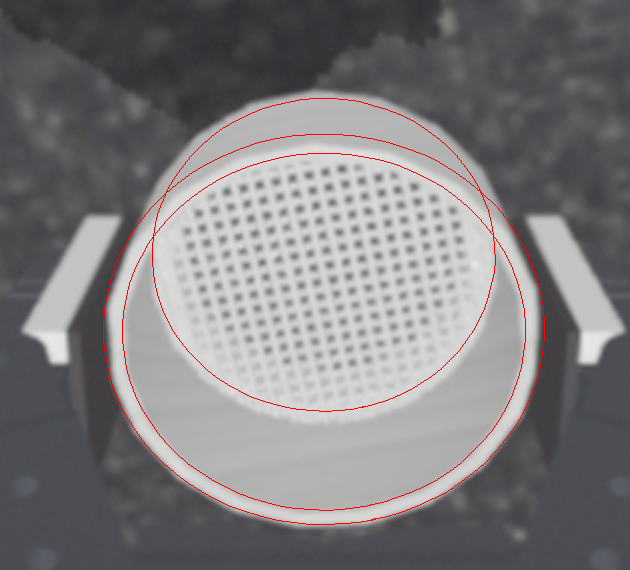

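```bash
python3 -m handwheel '[[0,30,0,0,0,0,0.4],[0,60,0,0,0,0,0.4],[0,60,0,0,0,0,0.4],[0,60,0,0,0,0,0.4],[0,60,0,0,0,0,0.4],[0,60,0,0,0,0,0.4],[0,60,0,0,0,0,0.4],[0,60,0,0,0,0,0.4],[0,60,0,0,0,0,0.4],[8,60,0,0,0,0,0.4]]' >/dev/null
python3 -m handwheel '[[8,50,0,0,0,0,0.4],[0,30,0,0,0,0,0.4],[0,10,0,0,0,0,0.4],[0,0,-20,0,0,0,0.4],[0,0,-20,0,0,0,0.4],[0,0,-20,0,0,0,0.4],[0,0,-20,0,0,0,0.4],[0,0,0,0,0,0,0.4],[0,0,0,0,0,0,0.4],[0,0,0,0,0,0,0.4]]'
python3 - <<'E'
from h import *
im,c=snap('wrist','w3.png');p=manip.sense()['tcp_pos'];z=p[2]+.0268
f,q=fit(im,c,p[0],p[1],z,.029,.006);print(p,f,q)
overlay(im,c,[(*f,z,.029),(.4688,.3365,.054,.029),(.4688,.3365,.054,.0265)],'o4.png',(100,80,310,270),2)
E
```

```text
t: 9.0
tcp_pos: [0.4688, 0.3361, 0.0852]
tool_rot: [0.116, 0.993, 0.0, 0.001]
force: [0.4, 0.5, -2.0]
finger_gap: 0.658
gripper_force: 53.5
[0.46875659 0.33622703 0.08522546] [0.4701 0.3351] 37.3
```

View pics/o4.png

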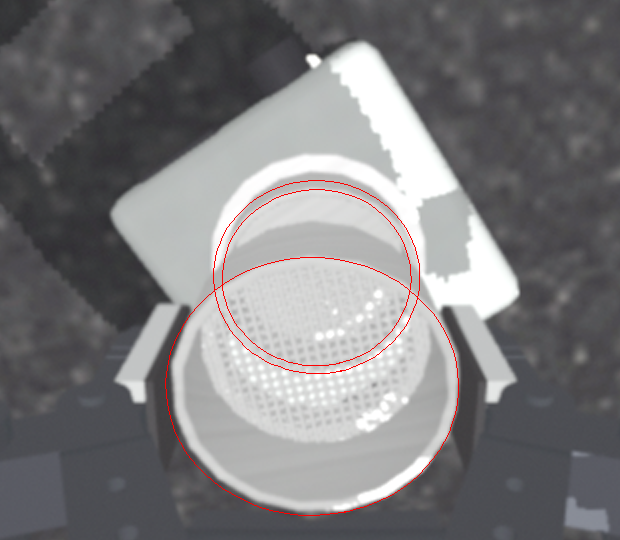

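The projected rim misses the pan's white ring, which tops out at (319,153) in the crop against 181 predicted. My pan estimate is off in x, so I'll cross-check with the top-camera base outline and the ring arc.

```bash
python3 - <<'E'
from h import *
from scipy.optimize import least_squares
ct=manip.get_calibration('top');it=cv2.imread('pics/t0.png')
m=(cv2.cvtColor(it,cv2.COLOR_BGR2GRAY)>100).astype(np.uint8);m[:190]=0;m[265:]=0;m[:,:95]=0;m[:,165:]=0
k=cv2.findContours(m,0,2)[0];k=max(k,key=cv2.contourArea);r=cv2.minAreaRect(k)
B=np.array([at(ct,u,v,.03) for u,v in cv2.boxPoints(r)]);print('top base',r,B.mean(0),np.linalg.norm(np.diff(B,axis=0),axis=1))
c=manip.get_calibration('wrist');P=lambda u,v,z:at(c,u/2+100,v/2+80,z)
C=[P(372,40,.03),P(519,294,.03),P(110,213,.03)];print('wrist base now',C,(C[1]+C[2])/2,(np.linalg.norm(C[0]-C[1]),np.linalg.norm(C[0]-C[2])))
for z in (.050,.054,.058):
    A=np.array([P(u,v,z)[:2] for u,v in [(213,255),(222,210),(245,180),(280,160),(319,153),(360,160),(398,183)]])
    f=least_squares(lambda p:np.hypot(*(A-p[:2]).T)-.029,[.465,.336]);print('arc',z,f.x,np.abs(f.fun).max())
c0=np.load('w0.npy',allow_pickle=True).item()
A=np.array([at(c0,u/4+190,v/4+90,.054)[:2] for u,v in [(182,310),(190,258),(215,212),(255,184),(300,177)]])
f=least_squares(lambda p:np.hypot(*(A-p[:2]).T)-.029,[.465,.336]);print('arc w0',f.x,np.abs(f.fun).max())
E
```

```text
top base ((126.75188446044922, 228.1309814453125), (41.05424499511719, 39.49839782714844), 72.47443389892578) [0.467125 0.3353   0.03    ] [0.10066822 0.10471008 0.09905231]
wrist base now [array([0.4092, 0.3676, 0.03  ]), array([0.4979, 0.3975, 0.03  ]), array([0.4412, 0.2771, 0.03  ])] [0.46955 0.3373  0.03   ] (np.float64(0.09360395290798355), np.float64(0.09599088498393997))
arc 0.05 [0.462123   0.33861508] 0.0010302316142895562
arc 0.054 [0.46157297 0.33901068] 0.0006479932965269761
arc 0.058 [0.46103993 0.33941767] 0.00028347087276973243
arc w0 [0.46322241 0.33600217] 0.0005464957558956145
```

```bash
python3 - <<'E'
from h import *
from scipy.optimize import least_squares
c=manip.get_calibration('wrist')
o,d=ray(c,256,188);print('cam',o,d)
c0=np.load('w0.npy',allow_pickle=True).item();print('cam0',*ray(c0,256,188))
im=cv2.imread('pics/w3.png');cv2.imwrite('pics/z3.png',np.hstack([cv2.resize(im[150:230,190:330],None,fx=4,fy=4,interpolation=2)[:, :],]))
im=cv2.imread('pics/w0.png');cv2.imwrite('pics/z1.png',cv2.createCLAHE(4,(4,4)).apply(cv2.cvtColor(cv2.resize(im[120:210,220:320],None,fx=7,fy=6,interpolation=2),6)))
E
```

```text
cam [0.40262628 0.35162068 0.22714222] [ 0.26440321 -0.06504158 -0.96222686]
cam0 [0.39885566 0.3434976  0.37292329] [ 0.26107404 -0.06607973 -0.9630648 ]
```

View pics/z3.png

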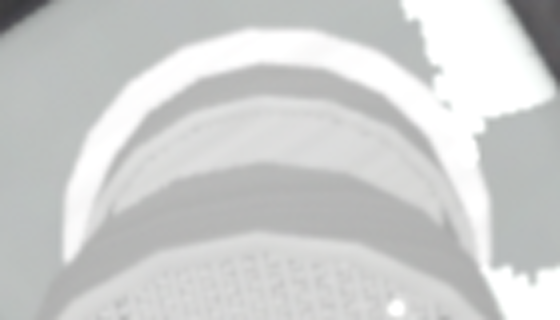

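```bash
python3 - <<'E'
from h import *
from scipy.optimize import least_squares
c=manip.get_calibration('wrist')
def f(L,z):
    A=np.array([at(c,u/4+190,v/4+150,z)[:2] for u,v in L])
    r=least_squares(lambda p:np.hypot(*(A-p[:2]).T)-.029,[.465,.336]);print(z,r.x.round(4),np.abs(r.fun).max().round(4))
f([(64,215),(90,138),(130,85),(190,45),(255,28),(322,31),(390,65),(440,110),(478,175)],.03)
f([(100,200),(145,130),(200,85),(262,66),(330,74),(390,105),(440,150)],.054)
E
```

```text
0.03 [0.4655 0.3374] 0.0038
0.054 [0.4684 0.3386] 0.0012
```

Pan centre ≈ (0.4685, 0.337); the outer arc I had used was the lit pan wall. The sieve needs a shift of about (-1.5,+2) mm before lowering.

```bash
python3 -m handwheel '[[-1.5,2,0,0,0,0,0.4],[0,0,-8,0,0,0,0.4],[0,0,-6,0,0,0,0.4],[0,0,-5,0,0,0,0.4],[0,0,-5,0,0,0,0.4],[0,0,-4,0,0,0,0.4],[0,0,-3,0,0,0,0.4],[0,0,-2,0,0,0,0.4],[0,0,0,0,0,0,0.4],[0,0,0,0,0,0,0.4]]'
```

```text
t: 10.3
tcp_pos: [0.4677, 0.3381, 0.0515]
tool_rot: [0.116, 0.993, 0.0, 0.001]
force: [5.1, -3.1, -2.1]
finger_gap: 0.66
gripper_force: 53.5
```

```bash
python3 -m handwheel '[[0.7,-0.5,-1,0,0,0,0.4],[0,0,-1,0,0,0,0.4],[0,0,0,0,0,0,0.4],[0,0,0,0,0,0,0.4],[0,0,0,0,0,0,0.4],[0,0,0,0,0,0,0.4],[0,0,0,0,0,0,0.4],[0,0,0,0,0,0,0.4],[0,0,0,0,0,0,0.4],[0,0,0,0,0,0,0.4]]'
```

```text
t: 11.55
tcp_pos: [0.4679, 0.3381, 0.0511]
tool_rot: [0.116, 0.993, 0.001, 0.001]
force: [1.2, -2.7, 10.4]
finger_gap: 0.657
gripper_force: 54.6
```

Contact at the expected height (10 N, TCP 51 mm). Releasing and rising.

```bash
python3 -m handwheel '[[0,0,0,0,0,0,0.7],[0,0,0,0,0,0,0.8],[0,0,0,0,0,0,1],[0,0,0,0,0,0,1],[0,0,0,0,0,0,1],[0,0,20,0,0,0,1],[0,0,40,0,0,0,1],[0,0,50,0,0,0,1],[0,0,10,0,0,0,1],[0,0,0,0,0,0,1]]'
python3 - <<'E'
from h import *
im,c=snap('wrist','w4.png');p=manip.sense()['tcp_pos']
f,q=fit(im,c,.4685,.337,.078,.029,.006);print(p,f,q)
overlay(im,c,[(*f,.078,.029)],'o5.png',(150,70,220,180),3)
E
```

```text
t: 12.8
tcp_pos: [0.4674, 0.3377, 0.1698]
tool_rot: [0.116, 0.993, 0.0, 0.0]
force: [0.3, 0.1, 0.4]
finger_gap: 0.996
gripper_force: 0.0
[0.46673312 0.33730475 0.168641  ] [0.4756 0.3317] 13.0
```

View pics/o5.png

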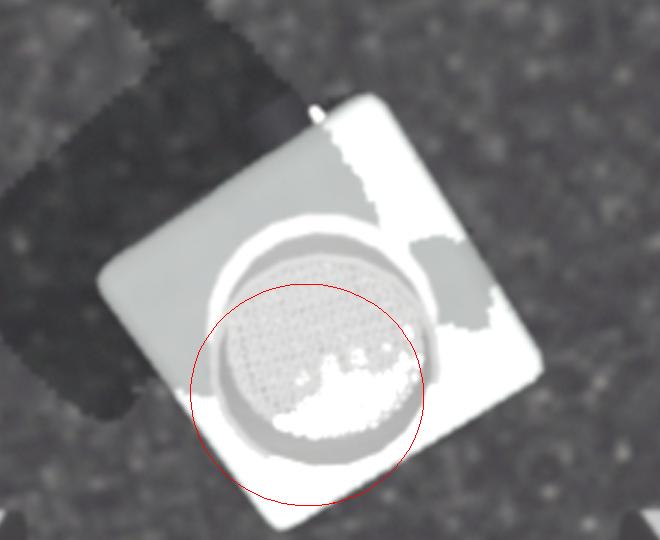

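```bash
python3 - <<'E'
from h import *
c=manip.get_calibration('wrist');P=lambda u,v,z:at(c,u/3+150,v/3+70,z)
print('mesh',P(325,346,.054),'inner bottom rim->centre',P(323,466,.078)-[.0265,0,0],'rim L/R mean',(P(218,355,.078)+P(428,350,.078))/2, 'outer top@.078',P(323,214,.078)+[.029,0,0],'@.054',P(323,214,.054)+[.029,0,0],'inner top',P(323,233,.078)+[.0265,0,0])
for x,y in [(.468,.338)]:
  for z,r in [(.078,.029),(.078,.0265),(.054,.0265),(.054,.029),(.03,.029)]:
    t=[(proj(c,[x+r*a,y+r*b,z])-[150,70])*3 for a,b in[(-1,0),(1,0),(0,-1),(0,1)]];print(z,r,'top %d bot %d L %d R %d'%(t[0][1],t[1][1],t[2][0],t[3][0]))
E
```

```text
mesh [0.469  0.3376 0.054 ] inner bottom rim->centre [0.4666 0.3313 0.078 ] rim L/R mean [0.4641 0.3381 0.078 ] outer top@.078 [0.4602 0.3459 0.078 ] @.054 [0.4633 0.3452 0.054 ] inner top [0.4621 0.3449 0.078 ]
0.078 0.029 top 253 bot 474 L 211 R 441
0.078 0.0265 top 263 bot 465 L 221 R 431
0.054 0.0265 top 246 bot 432 L 230 R 422
0.054 0.029 top 237 bot 440 L 221 R 431
0.03 0.029 top 224 bot 412 L 229 R 422
```

The fine sieve is seated: the rim edges match the projection for (0.468,0.338). Next, the medium sieve.

```bash
python3 -m handwheel '[[10,-40,0,0,0,0,1],[14,-58,0,0,0,0,1],[14,-58,0,0,0,0,1],[14,-58,0,0,0,0,1],[14,-58,0,0,0,0,1],[14,-58,0,0,0,0,1],[14,-58,0,0,0,0,1],[14,-58,0,0,0,0,1],[14,-58,0,0,0,0,1],[14,-57,0,0,0,0,1]]' >/dev/null
python3 -m handwheel '[[3,0,0,0,0,0,1],[0,0,-10,0,0,0,1],[0,0,-10,0,0,0,1],[0,0,0,0,0,0,1],[0,0,0,0,0,0,1],[0,0,0,0,0,0,1],[0,0,0,0,0,0,1],[0,0,0,0,0,0,1],[0,0,0,0,0,0,1],[0,0,0,0,0,0,1]]'
python3 - <<'E'
from h import *
im,c=snap('wrist','w5.png');print(manip.sense()['tcp_pos']*1)
p,q=fit(im,c,.6066,-.2238,.044,.029,.01);print(p,q)
E
```

```text
t: 15.35
tcp_pos: [0.6063, -0.2235, 0.1493]
tool_rot: [0.116, 0.993, -0.0, 0.0]
force: [0.4, -0.6, 0.4]
finger_gap: 1.002
gripper_force: 0.0
[ 0.60633398 -0.22343022  0.14931807]
[ 0.608  -0.2242] 38.1
```

Fit (0.608,-0.224), consistent with the top camera. Descend and grip at TCP z≈16 mm.

```bash
python3 -m handwheel '[[1.5,-0.7,-30,0,0,0,1],[0,0,-30,0,0,0,1],[0,0,-30,0,0,0,1],[0,0,-30,0,0,0,1],[0,0,-13,0,0,0,1],[0,0,0,0,0,0,0.5],[0,0,0,0,0,0,0.4],[0,0,0,0,0,0,0.4],[0,0,0,0,0,0,0.4],[0,0,0,0,0,0,0.4]]' 50
python3 -m handwheel '[[0,0,0,0,0,0,0.4],[0,0,0,0,0,0,0.4],[0,0,20,0,0,0,0.4],[0,0,40,0,0,0,0.4],[0,0,50,0,0,0,0.4],[0,0,50,0,0,0,0.4],[-14,57,0,0,0,0,0.4],[-14,57,0,0,0,0,0.4],[-14,57,0,0,0,0,0.4],[-14,57,0,0,0,0,0.4]]'
python3 -m handwheel '[[-14,57,0,0,0,0,0.4],[-14,57,0,0,0,0,0.4],[-14,57,0,0,0,0,0.4],[-14,57,0,0,0,0,0.4],[-14,52,0,0,0,0,0.4],[-14,52,0,0,0,0,0.4],[0,0,-20,0,0,0,0.4],[0,0,-20,0,0,0,0.4],[0,0,0,0,0,0,0.4],[0,0,0,0,0,0,0.4]]'
python3 - <<'E'
from h import *
im,c=snap('wrist','w6.png');p=manip.sense()['tcp_pos']
z=p[2]+.028;f,q=fit(im,c,p[0],p[1],z,.029,.006);print(p,f,q)
overlay(im,c,[(*f,z,.029),(.468,.338,.078,.029),(.468,.338,.078,.0265)],'o6.png',(100,80,310,270),2)
E
```

```text
t: 16.65
tcp_pos: [0.6087, -0.2245, 0.0175]
tool_rot: [0.116, 0.993, -0.0, 0.001]
force: [-0.8, 0.2, 5.1]
finger_gap: 0.665
gripper_force: 54.1
t: 17.9
tcp_pos: [0.5508, 0.0056, 0.177]
tool_rot: [0.116, 0.993, 0.0, 0.0]
force: [0.8, 0.5, -2.5]
finger_gap: 0.67
gripper_force: 54.0
t: 19.15
tcp_pos: [0.4682, 0.3359, 0.1372]
tool_rot: [0.116, 0.993, 0.0, 0.0]
force: [0.5, -0.5, -1.8]
finger_gap: 0.673
gripper_force: 54.1
[0.46849605 0.33595776 0.13737069] [0.4672 0.3361] 39.0
```

View pics/o6.png

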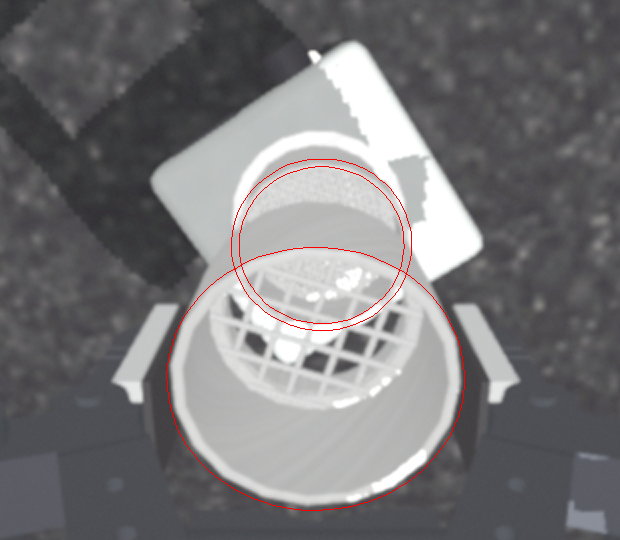

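The medium sieve is held with the pan and fine rim below it. Offset to the stack axis is about (+0.5,+2) mm. Lowering.

```bash
python3 -m handwheel '[[0.5,2,-10,0,0,0,0.4],[0,0,-10,0,0,0,0.4],[0,0,-8,0,0,0,0.4],[0,0,-6,0,0,0,0.4],[0,0,-5,0,0,0,0.4],[0,0,-4,0,0,0,0.4],[0,0,-3,0,0,0,0.4],[0,0,-2,0,0,0,0.4],[0,0,0,0,0,0,0.4],[0,0,0,0,0,0,0.4]]'
python3 -m handwheel '[[0,0,-1,0,0,0,0.4],[0,0,0,0,0,0,0.4],[0,0,-0.6,0,0,0,0.4],[0,0,0,0,0,0,0.4],[0,0,0,0,0,0,0.4],[0,0,0,0,0,0,0.4],[0,0,0,0,0,0,0.4],[0,0,0,0,0,0,0.4],[0,0,0,0,0,0,0.4],[0,0,0,0,0,0,0.4]]'
```

```text
t: 20.45
tcp_pos: [0.4685, 0.338, 0.0885]
tool_rot: [0.116, 0.993, 0.0, 0.0]
force: [-0.5, -0.8, -1.7]
finger_gap: 0.668
gripper_force: 54.1
t: 21.7
tcp_pos: [0.4686, 0.338, 0.0875]
tool_rot: [0.116, 0.993, 0.0, 0.0]
force: [-1.1, -0.6, 5.0]
finger_gap: 0.671
gripper_force: 54.7
```

Contact exactly at the predicted 87.5 mm. I'll press slightly, release, rise, then head for the coarse sieve at (0.4535,0.0855).

```bash
python3 -m handwheel '[[0,0,-0.5,0,0,0,0.4],[0,0,0,0,0,0,0.7],[0,0,0,0,0,0,0.8],[0,0,0,0,0,0,1],[0,0,0,0,0,0,1],[0,0,0,0,0,0,1],[0,0,20,0,0,0,1],[0,0,40,0,0,0,1],[0,0,40,0,0,0,1],[0,0,0,0,0,0,1]]'
python3 - <<'E'
from h import *
im,c=snap('wrist','w7.png');p=manip.sense()['tcp_pos'];print(p)
k=lambda x,y,z,r:print(z,r,[((proj(c,[x+r*a,y+r*b,z])-[150,60])*3).astype(int).tolist() for a,b in[(-1,0),(1,0),(0,-1),(0,1)]])
k(.468,.338,.114,.029);k(.468,.338,.114,.0265)
cv2.imwrite('pics/z7.png',cv2.resize(im[60:250,150:370,::-1],None,fx=3,fy=3,interpolation=2))
E
```

```text
t: 22.95
tcp_pos: [0.4706, 0.339, 0.1896]
tool_rot: [0.116, 0.993, 0.002, 0.003]
force: [-0.0, 0.5, -0.0]
finger_gap: 1.0
gripper_force: 0.0
[0.46914498 0.33830299 0.18768566]
0.114 0.029 [[282, 277], [341, 513], [191, 427], [437, 371]]
0.114 0.0265 [[285, 288], [339, 503], [201, 425], [426, 373]]
```

View pics/z7.png

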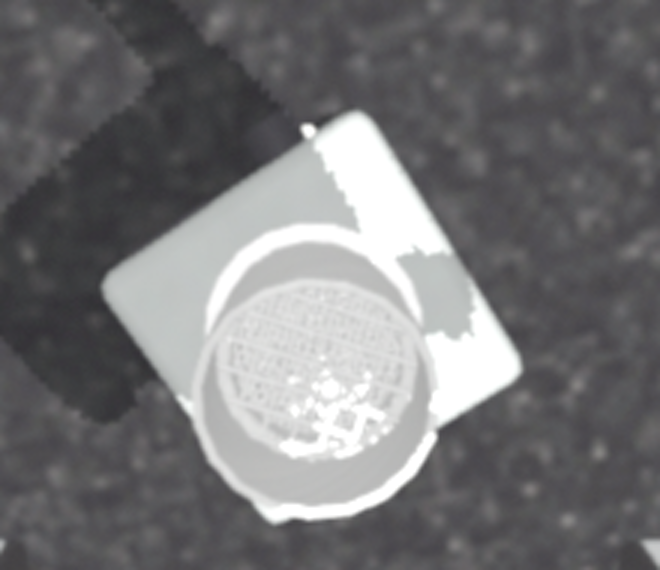

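The medium sieve is seated level: rim L 192, R 437, bottom 518, as projected. That was the last picture I may view, so the rest goes by numeric fits. On to the coarse sieve.

```bash
python3 -m handwheel '[[-3,-40,0,0,0,0,1],[-3,-50,0,0,0,0,1],[-3,-50,0,0,0,0,1],[-3,-50,0,0,0,0,1],[-3,-50,0,0,0,0,1],[-1,-13,0,0,0,0,1],[0,0,-20,0,0,0,1],[0,0,0,0,0,0,1],[0,0,0,0,0,0,1],[0,0,0,0,0,0,1]]'
python3 - <<'E'
from h import *
im,c=snap('wrist','w8.png');print(manip.sense()['tcp_pos'])
print(fit(im,c,.4535,.0855,.056,.029,.008))
# independent: threshold blob of bright rim
print(fit(im,c,.4535,.0855,.056,.0288,.004))
E
```

```text
t: 24.25
tcp_pos: [0.4526, 0.0855, 0.1665]
tool_rot: [0.116, 0.993, 0.0, 0.0]
force: [-0.6, 0.5, 0.2]
finger_gap: 0.998
gripper_force: 0.0
[0.45263716 0.08538781 0.16660978]
(array([0.4544, 0.0846]), np.float32(37.7))
(array([0.4542, 0.0845]), np.float32(37.6))
```

```bash
python3 -m handwheel '[[1.5,-0.5,-30,0,0,0,1],[0,0,-30,0,0,0,1],[0,0,-30,0,0,0,1],[0,0,-30,0,0,0,1],[0,0,-17,0,0,0,1],[0,0,0,0,0,0,0.5],[0,0,0,0,0,0,0.4],[0,0,0,0,0,0,0.4],[0,0,0,0,0,0,0.4],[0,0,0,0,0,0,0.4]]' 50
python3 -m handwheel '[[0,0,0,0,0,0,0.4],[0,0,0,0,0,0,0.4],[0,0,20,0,0,0,0.4],[0,0,40,0,0,0,0.4],[0,0,50,0,0,0,0.4],[0,0,40,0,0,0,0.4],[0,0,0,0,0,0,0.4],[0,0,0,0,0,0,0.4],[0,0,0,0,0,0,0.4],[0,0,0,0,0,0,0.4]]'
```

```text
t: 25.55
tcp_pos: [0.4546, 0.0845, 0.03]
tool_rot: [0.116, 0.993, 0.0, 0.001]
force: [-0.1, 1.4, 7.1]
finger_gap: 0.664
gripper_force: 54.1
t: 26.8
tcp_pos: [0.453, 0.0844, 0.1779]
tool_rot: [0.116, 0.993, -0.0, -0.002]
force: [-0.3, 0.9, -1.6]
finger_gap: 0.666
gripper_force: 54.3
```

```bash
python3 -m handwheel '[[3,40,0,0,0,0,0.4],[3,50,0,0,0,0,0.4],[3,50,0,0,0,0,0.4],[3,50,0,0,0,0,0.4],[2,40,0,0,0,0,0.4],[0,23,0,0,0,0,0.4],[0,0,0,0,0,0,0.4],[0,0,0,0,0,0,0.4],[0,0,0,0,0,0,0.4],[0,0,0,0,0,0,0.4]]'
python3 - <<'E'
from h import *
im,c=snap('wrist','w9.png');p=manip.sense()['tcp_pos'];print(p)
for dz in (.023,.026,.029): print(dz,fit(im,c,p[0],p[1],p[2]+dz,.029,.006))
E
```

```text
t: 28.05
tcp_pos: [0.468, 0.3365, 0.1792]
tool_rot: [0.117, 0.993, -0.0, -0.0]
force: [-0.1, -0.3, -1.6]
finger_gap: 0.664
gripper_force: 54.4
[0.46804044 0.33668178 0.17928324]
0.023 (array([0.4691, 0.3362]), np.float32(38.8))
0.026 (array([0.4682, 0.3365]), np.float32(38.8))
0.029 (array([0.4666, 0.3368]), np.float32(36.1))
```

```bash
python3 -m handwheel '[[0.5,1.5,-10,0,0,0,0.4],[0,0,-8,0,0,0,0.4],[0,0,-7,0,0,0,0.4],[0,0,-6,0,0,0,0.4],[0,0,-5,0,0,0,0.4],[0,0,-3,0,0,0,0.4],[0,0,-2,0,0,0,0.4],[0,0,-1,0,0,0,0.4],[0,0,0,0,0,0,0.4],[0,0,0,0,0,0,0.4]]'
python3 -m handwheel '[[0,0,-1,0,0,0,0.4],[0,0,0,0,0,0,0.4],[0,0,-0.6,0,0,0,0.4],[0,0,0,0,0,0,0.4],[0,0,0,0,0,0,0.4],[0,0,0,0,0,0,0.4],[0,0,0,0,0,0,0.4],[0,0,0,0,0,0,0.4],[0,0,0,0,0,0,0.4],[0,0,0,0,0,0,0.4]]'
```

```text
t: 29.35
tcp_pos: [0.4684, 0.339, 0.1374]
tool_rot: [0.116, 0.993, 0.0, 0.0]
force: [-0.2, 0.2, -2.2]
finger_gap: 0.667
gripper_force: 54.4
t: 30.6
tcp_pos: [0.4685, 0.3389, 0.136]
tool_rot: [0.116, 0.993, 0.0, 0.0]
force: [-1.7, -0.7, 5.2]
finger_gap: 0.661
gripper_force: 55.0
```

Contact at exactly 136 mm. Release, rise.

```bash
python3 -m handwheel '[[0,0,-0.5,0,0,0,0.4],[0,0,0,0,0,0,0.7],[0,0,0,0,0,0,0.8],[0,0,0,0,0,0,1],[0,0,0,0,0,0,1],[0,0,0,0,0,0,1],[0,0,20,0,0,0,1],[0,0,40,0,0,0,1],[0,0,40,0,0,0,1],[0,0,0,0,0,0,1]]'
python3 -m handwheel '[[0,0,20,0,0,0,1],[30,-22,0,0,0,0,1],[40,-29,0,0,0,0,1],[40,-29,0,0,0,0,1],[40,-29,0,0,0,0,1],[37,-28,0,0,0,0,1],[0,0,-30,0,0,0,1],[0,0,-50,0,0,0,1],[0,0,0,0,0,0,1],[0,0,0,0,0,0,1]]'
python3 - <<'E'
from h import *
im,c=snap('wrist','w10.png');p=manip.sense()['tcp_pos'];print(p)
print(fit(im,c,.655,.202,.014,.029,.008))
# seated coarse rim as seen from here
print('coarse',fit(im,c,.468,.338,.162,.029,.006))
E
```

```text
t: 31.85
tcp_pos: [0.4705, 0.34, 0.2387]
tool_rot: [0.116, 0.993, 0.002, 0.003]
force: [-0.4, 0.1, 0.6]
finger_gap: 1.001
gripper_force: 0.0
t: 33.1
tcp_pos: [0.6559, 0.2021, 0.1757]
tool_rot: [0.116, 0.993, 0.0, 0.0]
force: [-0.5, 0.3, 0.8]
finger_gap: 1.001
gripper_force: 0.0
[0.65655463 0.20228442 0.17687351]
(array([0.657, 0.201]), np.float32(40.0))
coarse (array([0.462, 0.332]), np.float32(0.0))
```

```bash
python3 -m handwheel '[[0,-0.5,-40,0,0,0,1],[0,0,-40,0,0,0,1],[0,0,-40,0,0,0,0.8],[0,0,-30,0,0,0,0.6],[0,0,-10,0,0,0,0.6],[0,0,0,0,0,0,0.4],[0,0,0,0,0,0,0.2],[0,0,0,0,0,0,0.05],[0,0,0,0,0,0,0.05],[0,0,0,0,0,0,0.05]]' 40
python3 -m handwheel '[[0,0,0,0,0,0,0.05],[0,0,0,0,0,0,0.05],[0,0,20,0,0,0,0.05],[0,0,40,0,0,0,0.05],[0,0,50,0,0,0,0.05],[0,0,50,0,0,0,0.05],[0,0,40,0,0,0,0.05],[0,0,0,0,0,0,0.05],[0,0,0,0,0,0,0.05],[0,0,0,0,0,0,0.05]]'
```

```text
t: 34.4
tcp_pos: [0.6571, 0.2018, 0.0174]
tool_rot: [0.116, 0.993, 0.001, 0.002]
force: [-0.0, 0.9, 6.7]
finger_gap: 0.263
gripper_force: 39.9
t: 35.65
tcp_pos: [0.6539, 0.2012, 0.2129]
tool_rot: [0.116, 0.993, -0.001, -0.002]
force: [0.1, 0.4, -2.1]
finger_gap: 0.261
gripper_force: 39.5
```

```bash
python3 -m handwheel '[[-30,22,0,0,0,0,0.05],[-40,29,0,0,0,0,0.05],[-40,29,0,0,0,0,0.05],[-40,29,0,0,0,0,0.05],[-37,27,0,0,0,0,0.05],[0,0,0,0,0,0,0.05],[0,0,0,0,0,0,0.05],[0,0,0,0,0,0,0.05],[0,0,0,0,0,0,0.05],[0,0,0,0,0,0,0.05]]'
python3 - <<'E'
from h import *
im,c=snap('wrist','w11.png');p=manip.sense()['tcp_pos'];print(p)
for dz in (-.006,-.003,0): print(dz,fit(im,c,p[0],p[1],p[2]+dz,.029,.006))
print('coarse rim',fit(im,c,.468,.338,.162,.029,.006))
E
```

```text
t: 36.9
tcp_pos: [0.4689, 0.3369, 0.215]
tool_rot: [0.117, 0.993, -0.0, -0.0]
force: [-0.3, -0.8, -1.0]
finger_gap: 0.261
gripper_force: 39.5
[0.46879169 0.33701176 0.21503086]
-0.006 (array([0.4713, 0.3356]), np.float32(23.3))
-0.003 (array([0.4706, 0.3371]), np.float32(21.6))
0 (array([0.4682, 0.337 ]), np.float32(17.4))
coarse rim (array([0.4692, 0.339 ]), np.float32(12.1))
```

```bash
python3 -m handwheel '[[-0.5,1.5,-10,0,0,0,0.05],[0,0,-8,0,0,0,0.05],[0,0,-7,0,0,0,0.05],[0,0,-6,0,0,0,0.05],[0,0,-4,0,0,0,0.05],[0,0,-3,0,0,0,0.05],[0,0,-2,0,0,0,0.05],[0,0,-1,0,0,0,0.05],[0,0,0,0,0,0,0.05],[0,0,0,0,0,0,0.05]]'
python3 -m handwheel '[[0,0,-1,0,0,0,0.05],[0,0,0,0,0,0,0.05],[0,0,-1,0,0,0,0.05],[0,0,0,0,0,0,0.05],[0,0,0,0,0,0,0.05],[0,0,0,0,0,0,0.05],[0,0,0,0,0,0,0.05],[0,0,0,0,0,0,0.05],[0,0,0,0,0,0,0.05],[0,0,0,0,0,0,0.05]]'
```

```text
t: 38.2
tcp_pos: [0.4679, 0.339, 0.1743]
tool_rot: [0.116, 0.993, 0.0, 0.0]
force: [0.4, -0.2, -0.3]
finger_gap: 0.256
gripper_force: 39.5
t: 39.45
tcp_pos: [0.4678, 0.3389, 0.1721]
tool_rot: [0.116, 0.993, -0.0, -0.0]
force: [-0.3, 0.5, -0.9]
finger_gap: 0.258
gripper_force: 39.5
```

```bash
python3 -m handwheel '[[0,0,-0.7,0,0,0,0.05],[0,0,0,0,0,0,0.05],[0,0,-0.6,0,0,0,0.05],[0,0,0,0,0,0,0.05],[0,0,0,0,0,0,0.05],[0,0,0,0,0,0,0.05],[0,0,0,0,0,0,0.05],[0,0,0,0,0,0,0.05],[0,0,0,0,0,0,0.05],[0,0,0,0,0,0,0.05]]'
```

```text
t: 40.7
tcp_pos: [0.4681, 0.339, 0.1712]
tool_rot: [0.116, 0.993, 0.0, 0.0]
force: [-0.9, -0.7, 5.5]
finger_gap: 0.263
gripper_force: 40.1
```

Contact at 171.2 mm against 171 expected, so the lid is home. Release, rise, then back off clear of the stack so the top camera can check.

```bash
python3 -m handwheel '[[0,0,-0.5,0,0,0,0.05],[0,0,0,0,0,0,0.4],[0,0,0,0,0,0,0.6],[0,0,0,0,0,0,0.7],[0,0,0,0,0,0,0.7],[0,0,0,0,0,0,0.7],[0,0,20,0,0,0,0.7],[0,0,40,0,0,0,0.7],[0,0,40,0,0,0,0.7],[0,0,0,0,0,0,0.7]]'
python3 -m handwheel '[[0,0,0,0,0,0,0.7],[0,-30,0,0,0,0,0.7],[0,-50,0,0,0,0,0.7],[0,-50,0,0,0,0,0.7],[0,-50,0,0,0,0,0.7],[0,-50,0,0,0,0,0.7],[0,-50,0,0,0,0,0.7],[0,-50,0,0,0,0,0.7],[0,0,0,0,0,0,0.7],[0,0,0,0,0,0,0.7]]'
python3 - <<'E'
from h import *
im,c=snap('top','t1.png');sc,d=snap('scene','s1.png')
for z in (.158,.168,.178): print('lid',z,fit(im,c,.468,.338,z,.029,.008))
i0=cv2.imread('pics/t0.png')[:,:,::-1].copy()
def cent(I,b,f):
    u,v,w,h=b;m=f(I[v:v+h,u:u+w].astype(int));y,x=np.nonzero(m);return (x.mean()+u).round(2),(y.mean()+v).round(2),len(x)
red=lambda a:(a[...,0]>150)&(a[...,1]<90)
br=lambda a:a.sum(2)>400
for n,b,f in [('bottle',(230,150,45,45),red),('petri',(295,212,45,40),br)]: print(n,cent(i0,b,f),cent(im,b,f))
# scene: predicted stack silhouette vs picture: lid disc & knob
s0=cv2.imread('pics/s0.png')[:,:,::-1].astype(int)
for n,p in [('knob top',[.468,.338,.194]),('disc',[.468,.338,.168]),('mid',[.468,.338,.1])]:
    u,v=proj(d,p).astype(int);print(n,u,v,sc[v-1:v+2,u-1:u+2].mean((0,1)).round())
df=np.abs(sc.astype(int)-s0).sum(2)>90;y,x=np.nonzero(df[200:330,215:310]);print('new stack bbox',x.min()+215,x.max()+215,y.min()+200,y.max()+200)
red2=lambda b,I:cent(I,b,red);print('bottle scene',red2((215,170,35,30),s0),red2((215,170,35,30),sc))
P=np.array([proj(d,[.468+.029*np.cos(a),.338+.029*np.sin(a),z]) for z in(.054,.168) for a in np.linspace(0,6.28,60)]);print('pred bbox',P.min(0),P.max(0))
E
```

```text
t: 41.95
tcp_pos: [0.4699, 0.34, 0.274]
tool_rot: [0.116, 0.993, 0.002, 0.004]
force: [0.6, -0.6, -0.4]
finger_gap: 0.699
gripper_force: 0.0
t: 43.2
tcp_pos: [0.467, 0.0093, 0.2692]
tool_rot: [0.117, 0.993, 0.0, -0.001]
force: [0.7, -0.4, -0.2]
finger_gap: 0.7
gripper_force: 0.0
lid 0.158 (array([0.466, 0.343]), np.float32(40.0))
lid 0.168 (array([0.465, 0.339]), np.float32(40.0))
lid 0.178 (array([0.464, 0.336]), np.float32(40.0))
bottle (np.float64(249.29), np.float64(167.5), 120) (np.float64(nan), np.float64(nan), 0)
petri (np.float64(316.26), np.float64(230.69), 468) (np.float64(314.63), np.float64(230.05), 525)
knob top 265 266 [50. 48. 51.]
disc 265 270 [44. 44. 45.]
mid 264 282 [195. 196. 189.]
new stack bbox 215 286 204 299
bottle scene (np.float64(230.11), np.float64(184.93), 70) (np.float64(230.31), np.float64(185.06), 78)
pred bbox [252.9003501  260.24212457] [277.31127202 299.57918867]<stdin>:6: RuntimeWarning: Mean of empty slice.
  ret = ret.dtype.type(ret / rcount)
```

The lid fits at (0.465,0.339) at the seated height, every contact height matched the fully-home value, and the bottle hasn't moved. The dish was never approached; its small blob change looks like the arm entering the crop. Handing in.

```bash
python3 -c "
from station import manip
print(manip.sign_off())"
```

```text
the job is handed in; nothing more can be done
None
```

I built the stack fine, medium, coarse, lid on the pan and handed it in at about 43 s; each piece made contact within 0.5 mm of its fully-home height, the bottle read as unmoved, the dish was never approached (though I couldn't confirm its position from the last picture), and the sign-off gave no verdict.

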